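# Reset the angle of a swivel-base vice

### The job

Loosen the red clamp knob on the swivel base, swing the little vice round by its black handle until its yellow pointer stands at the red index clip on the dial, then tighten the knob again to about 0.9 N m (as felt at the wrist), firm but not overtightened. Do not swing the head while the clamp still presses on it, do not shift the red clip, and leave the other things on the bench alone.

Things in the scene. Friction and masses are not known exactly. Their poses are not given: they have to be found in the camera images.
- swivel_base: Round blue casting, 236 mm across, 13 mm thick, bolted to the bench. Origin on the vertical swivel axis at bench level. Its +x points from the axis to the blue clamp bracket that carries the red knob (far side, 60 mm high); its +y to the middle of the dial with white ticks (every 3 degrees, left side).
- knob_grip (a point): Middle of the red clamp knob, 82 mm above the bench, on its vertical axis, 70 mm from the swivel axis along the base's +x. A bar 48 mm long, 40 mm across the two flats to grip and 26 mm high (68 to 94 mm above the bench). At knob angle 0 its length lies along the base's x. Clockwise from above tightens. It stays at its height, and holds where it is left.
- knob (a joint): Knob angle in rad, grows as it is tightened (clockwise from above), stops at -1.3 and 1.5. Starts tight at 0.1 to 0.2; turn it back by 0.85 to 0.95 and the foot is well clear, less may leave it rubbing. The thread drags with 0.6 N m; once the foot touches, the tightening torque rises by about 2 N m per rad. Turn slowly and read while turning, or after small steps: a quick stop reads false.
- foot: Sprung steel clamp foot, 14 mm disc, under the bracket below the knob; not handled. The knob drives it down 5.5 mm per rad on to worn steel strips on the head's flange: in the new head position it touches anywhere from -0.4 to 0.4 rad, so stop by torque, not by angle. 0.9 N m at the knob (read just after a small slow step it is 0.1 low) gives 55 to 80 N of foot force; 40 to 100 N is right.
- head: Swivelling head: grey flange of 180 mm diameter, top 28 mm above the bench, with a small blue vice (up to 61 mm high). Turns about the vertical swivel axis by 0.62 rad either way of the base's direction (starts 0.25 to 0.55 clockwise of it); origin on that axis at bench level. With the clamp loose it turns with 0.25 N m of friction and stays where it is left.
- handle_grip (a point): Grip point on the head's upright black handle: a round post of 16 mm diameter, 72 mm from the swivel axis on the head's near side (its -x), top 98 mm above the bench; this point is 80 mm above the bench, on the post's axis.
- pointer_tip (a point): Tip of the narrow yellow pointer on the left edge of the flange (head's +y), 101 mm from the swivel axis, 18 mm above the bench.
- index_tip (a point): Point of the small red clip on the dial's rim, 101 mm from the swivel axis, 18 mm above the bench: the mark. 0.12 to 0.50 rad counterclockwise of the base's +y. The pointer is on the mark when the two tips coincide in plan.
- tape_blue: Roll of blue tape, 104 mm across, 25 mm high; bystander.
- tape_black: Roll of black tape, 68 mm across, 19 mm high; bystander.
- wrench_0: Steel wrench, 199 mm long, lying; bystander.
- hex_keys: Set of hex keys in a red holder, 60 x 112 mm, lying; bystander.
- oil_bottle: White oil bottle with a yellow spout, 199 mm high, standing; bystander.
- pipe_elbow: Grey pipe elbow, 64 mm, lying; bystander.

How it is judged (in metres and radians):
On the way, in this order (a step that is already met when the one before it is completed fails the run):
1. the clamp is loosened: the foot no longer presses on the head (contact force between foot and head below 1 N), for 0.2 s.
2. the head is swung so that the pointer is within 4 mm of the red index, still unclamped (horizontal distance between pointer_tip and index_tip below 0.004 m and contact force between foot and head below 5 N), for 0.2 s.
3. the knob is tight again: the foot presses with at least 40 N (contact force between foot and head above 40 N), for 0.2 s.
At the end, for the whole second after the job is handed in: The pointer tip is within 4 mm (in plan) of the red index tip, the clamp foot presses on the head with 40 to 100 N (about 0.9 N m at the knob), and the head is at rest (horizontal distance between pointer_tip and index_tip below 0.004 m and contact force between foot and head between 40 and 100 N and angular speed of head below 0.02 rad/s); the robot touches nothing.
It fails at once if the clamp is overtightened (foot force over 108 N) (contact force between foot and head above 108 N).
It fails at once if the head is swung while the foot presses on it with more than 15 N (contact force between foot and head above 15 N and angular speed of head above 0.1 rad/s).
It fails at once if the red index clip is shifted by more than 4 mm (distance of index_tip from where it was at the start of the episode above 0.004 m).
It fails at once if a bystander is moved by more than 20 mm (distance of any of tape_blue, tape_black, wrench_0, hex_keys, oil_bottle, pipe_elbow from where it was at the start of the episode above 0.02 m).
It also fails if it takes over 72 s, if anything falls off the work surface, if the arm or the gripper's body presses on something with over 40 N, if the wrist force passes 120 N, or if a joint passes its speed limit or range.

### The arm

A 6-joint arm with a two-finger parallel gripper is mounted at the origin on a cart in front of the work surface, level with it; the furniture and walls round the work are solid. World frame = base frame: x ahead of the robot, y to its left, z up, the work surface at z = 0. Lengths are in mm, angles in rad, forces in N, time in s.
With the tool pointing down it reaches from about 325 to 750 mm from the base axis. Payload 7.6 kg.
Tool frame: the origin (TCP) lies between the finger pads; the fingertips stand 17 mm ahead of it and the grasp point (between the pads) lies 2 mm behind it; z points along the fingers, y is the line along which they close (so a half turn about z gives the same grasp; the last joint's range is limited). The gripper opens to 85 mm and grips with 20 to 120 N. Pads are 22 mm wide; open, the fingers measure 114 mm over their backs; the gripper's body (76 mm by 85 mm) begins 54 mm behind the grasp point. The pads swing forward as they close: fully open they stand 13 mm farther back than shut.
Start: joints at [-1.24, 0.052, 1.401, -0, 1.689, -0.07], TCP at [204.857, -483.402, 248.323] pointing down, gripper open.
Joint ranges: [-2.9, 2.9], [-0.91, 2.17], [0.12, 2.37], [-1.06, 4.2], [0.26, 2.73], [-2.93, 2.93]. Speed limits (rad/s): [2.57, 2.57, 3.01, 3.14, 3.14, 3.14].

### API

Orientations are given as a unit quaternion [w, x, y, z].
In Python, from plant import monitor, viewer, bot gives the robot as it stands. The module is installed in compiled form; this text tells all that it offers.
- The arm moves only by the tool play_rows, never from a script. Its argument "moves" is text: rows parted by semicolons, each of 7 numbers parted by spaces: the finger opening in m, from 0 to 0.0854, then the shift along the world's x, y, z in m, then the turn, a rotation vector about the world's x, y, z in degrees. In form: grip dx dy dz ax ay az; .... A call has 1 to 12 rows; each row shifts and turns the commanded pose from where the row before left it; what a row does not reach is not made up. A row lasts 1/8 s, in which the tool goes at most 62.5 mm and 10.7 degrees, less where a joint would pass 70% of its speed; a pose out of reach is approached as far as the arm can. A call with a gripper value outside its range is refused whole. The fingers move at their own pace and stop on an object; the grip force is fixed at half the most. Time passes only in rows, so rows that do not move let the fingers close. It gives the time, the measured TCP pose, the force, the opening and the grip force at its end, in the units of the state.
- monitor.read_state(): the state, without advancing time (a new reading comes with each control period).
- viewer.snapshot(name): name is "scene" or "top"; returns the picture (480x640x3 uint8, red, green, blue); there is no depth.
- viewer.get_calibration(name): a dict with "camera_matrix" (3x3 intrinsics, pixels), "k1" (the pictures are not rectified: a ray, as slopes to the right and down, at radius r is drawn at 1 + k1 r^2 times it, then the intrinsics apply), "world_from_camera" (4x4, takes a point from camera to world coordinates). Camera axes: x right, y down, z forward; pixel columns grow to the right and rows downward; lengths in mm; the calibration is good to about 2 mm. A picture is of the moment at which its call begins. get_calibration takes no time and is no camera call.
- bot.close_job(): hands the job in; it is judged then, once.
The state is a dict: "time": time; "joint_pos": joint angles; "joint_velocities": joint speeds; "joint_torque": joint torques, N m; "ee_pos": TCP position; "tcp_rot": TCP orientation; "wrist_force": force on the tool from outside, world axes, zero at the start; "ft_torque": the same for the moment, N m; "width": opening from 0.0 (shut) to 1.0 (fully open); "grasp_force": force on a finger pad.
Only numpy, scipy, OpenCV 4.12 (cv2) and the standard library are available. Lean on these libraries where they do the work, as an engineer would, in place of code of your own. Each camera call takes 0.05 s, during which the arm holds its last target. There are 200 camera calls.

## Working session

There is one attempt and no reset: what is moved stays moved. The work goes in short steps, Python scripts to look and compute and a tool call to move; the robot and the scene stay as the last step left them, time stands still between calls to the robot, and variables do not carry over. Pictures are saved under pics/ and viewed, at most 10 in all, crops included, and the job is handed in when it is done.

Besides the shell and the picture viewer there is one more tool, called after "Emit:" as a command line: name --argument value ..., lists and objects as JSON in quotes. play_rows: Moves the arm, as the interface text tells. Its arguments: {"type":"object","properties":{"moves":{"type":"string"}},"required":["moves"]}

```bash
mkdir -p pics; cat > h.py <<'E'
import numpy as np, cv2
from plant import monitor, viewer, bot
def ray(name,uv):
    c=viewer.get_calibration(name);K=np.array(c["camera_matrix"]);T=np.array(c["world_from_camera"])
    uv=np.atleast_2d(np.array(uv,float))
    p=cv2.undistortPoints(uv.reshape(-1,1,2),K,np.array([c["k1"],0,0,0],float)).reshape(-1,2)
    return T[:3,3],np.c_[p,np.ones(len(p))]@T[:3,:3].T
def plane(name,uv,z):
    o,d=ray(name,uv); return o+d*((z-o[2])/d[:,2])[:,None]
def proj(name,P):
    c=viewer.get_calibration(name);K=np.array(c["camera_matrix"]);T=np.linalg.inv(np.array(c["world_from_camera"]))
    return cv2.projectPoints(np.atleast_2d(np.array(P,float)),cv2.Rodrigues(T[:3,:3])[0],T[:3,3],K,np.array([c["k1"],0,0,0],float))[0].reshape(-1,2)
def snap(name,f=None):
    im=cv2.cvtColor(np.array(viewer.snapshot(name)),cv2.COLOR_RGB2BGR)
    if f: cv2.imwrite("pics/"+f,im)
    return im
E
python3 - <<'E'
from h import *
snap("top","top0.png");snap("scene","scene0.png")
for n in("top","scene"):
    c=viewer.get_calibration(n);print(n,np.round(c["camera_matrix"],1).tolist(),c["k1"],np.round(c["world_from_camera"],2).tolist())
print(monitor.read_state())
E
```

```text
top [[558.8, 0.0, 321.3], [0.0, 558.8, 238.6], [0.0, 0.0, 1.0]] -0.12620120210620345 [[0.02, -0.98, 0.18, 298.04], [-1.0, -0.02, 0.0, -66.7], [-0.0, -0.18, -0.98, 1460.67], [0.0, 0.0, 0.0, 1.0]]
scene [[530.1, 0.0, 325.2], [0.0, 530.1, 241.3], [0.0, 0.0, 1.0]] -0.0933596684059582 [[0.54, -0.5, 0.67, -602.27], [-0.84, -0.33, 0.43, -811.8], [-0.0, -0.8, -0.6, 1089.27], [0.0, 0.0, 0.0, 1.0]]
{'time': 0.1, 'joint_pos': array([-1.24028709e+00,  5.27982867e-02,  1.40168002e+00,  1.75019971e-05,
        1.68859079e+00, -7.03115080e-02]), 'joint_velocities': array([ 0.00073214, -0.00126011, -0.00224902,  0.00020772, -0.00069606,
        0.0002319 ]), 'joint_torque': array([ 5.36954922e-04, -3.82581961e+01, -3.60986280e+01, -1.23156501e-04,
        4.78671020e-03, -1.65706280e-05]), 'ee_pos': array([ 204.77710894, -483.13548903,  247.51511229]), 'tcp_rot': array([-7.33109276e-04,  9.79984496e-01,  1.99072455e-01, -8.71532727e-05]), 'wrist_force': array([ 0.68045179,  0.59035851, -0.42593943]), 'ft_torque': array([-0.04117532, -0.02341434, -0.02217717]), 'grasp_force': 0.0, 'width': 0.9988134521025905}
```

View pics/top0.png

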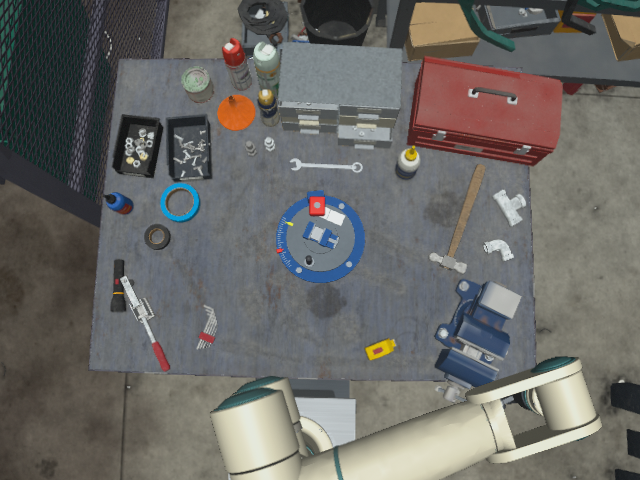

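View pics/scene0.png

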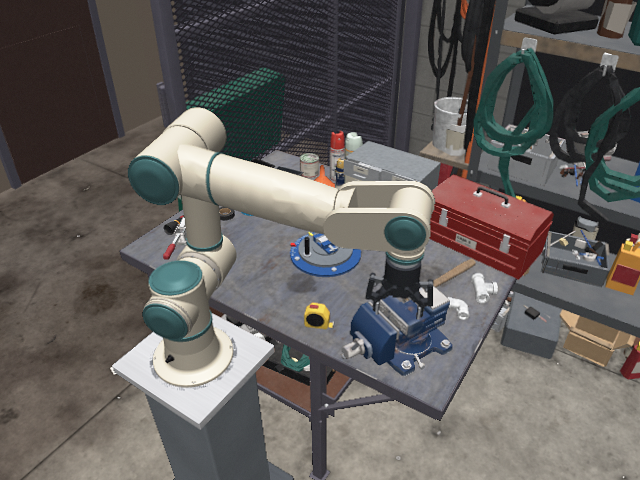

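Top view: blue base centre about (320,237), red knob (317,206), yellow pointer (289,223), red clip (279,250), black handle (309,261). I'll measure these with masks next.

```bash
cat > m.py <<'E'
from h import *
def cents(im,lo,hi,box,amin=2):
    h=cv2.cvtColor(im,cv2.COLOR_BGR2HSV);m=cv2.inRange(h,np.array(lo),np.array(hi))
    if lo[0]==0: m|=cv2.inRange(h,np.array((172,lo[1],lo[2])),np.array((180,255,255)))
    k=np.zeros_like(m);x0,y0,x1,y1=box;k[y0:y1,x0:x1]=m[y0:y1,x0:x1]
    n,l,s,c=cv2.connectedComponentsWithStats(k)
    return k,l,[(i,s[i].tolist(),c[i].round(2).tolist()) for i in range(1,n) if s[i][4]>=amin]
E
python3 - <<'E'
from m import *
im=cv2.imread("pics/top0.png");B=(260,180,380,295)
kb,_,c=cents(im,(100,120,60),(120,255,255),B,15);print("blue",c)
# outer ellipse: hull of blue at z=13
pts=np.argwhere(kb)[:,::-1].astype(float)
P=plane("top",pts,13)[:,:2]
hull=cv2.convexHull(P.astype(np.float32)).reshape(-1,2)
def fit(H):
    A=np.c_[2*H,np.ones(len(H))];s=np.linalg.lstsq(A,(H**2).sum(1),rcond=None)[0];return s[:2],np.sqrt(s[2]+s[0]**2+s[1]**2)
H=hull
for _ in range(6):
    c0,r=fit(H);e=abs(np.linalg.norm(H-c0,axis=1)-r);H=H[e<max(2,2*e.std())] if len(H)>12 else H
print("centre",c0,r,len(H))
for nm,lo,hi,zs in(("red",(0,130,90),(8,255,255),(94,18)),("yel",(20,100,120),(35,255,255),(18,))):
    _,_,c=cents(im,lo,hi,B)
    for q in c: print(nm,q,[plane("top",q[2],z)[0,:2].round(1).tolist() for z in zs])
_,_,c=cents(im,(0,0,0),(180,255,60),B,10)
for q in c: print("blk",q,plane("top",q[2],98)[0,:2].round(1))
cv2.imwrite("pics/crop0.png",cv2.resize(im[180:295,260:380],None,fx=5,fy=5,interpolation=cv2.INTER_CUBIC))
E
```

```text
blue [(1, [276, 190, 89, 93, 2171], [321.7, 241.27]), (2, [303, 221, 11, 18, 97], [307.92, 229.51]), (3, [319, 228, 19, 21, 182], [327.34, 238.54])]
centre [558.39487521 -55.89592685] 116.76932798033295 33
red (1, [309, 196, 16, 20, 261], [316.55, 205.96]) [[625.6, -45.7], [643.8, -44.5]]
red (2, [276, 248, 7, 5, 21], [278.9, 250.14]) [[511.0, 44.6], [522.8, 50.8]]
yel (1, [286, 222, 7, 4, 18], [289.61, 223.33]) [[595.1, 25.3]]
blk (9, [312, 215, 10, 2, 11], [316.64, 215.09]) [601.3 -46.6]
blk (16, [306, 260, 6, 5, 16], [308.69, 261.81]) [483.2 -30.1]
```

View pics/crop0.png

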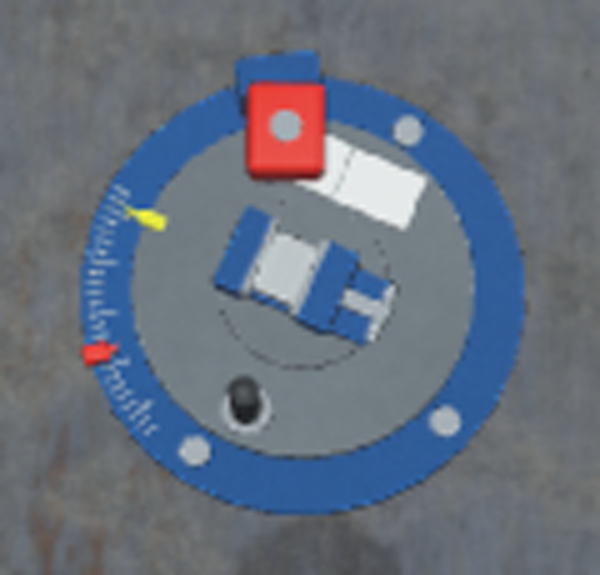

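The crop shows the knob's grey cap at crop (286,125), the post top at (247,385), the pointer at (150,218) and the clip at (100,353). I'll refine these using both cameras.

```bash
python3 - <<'E'
from m import *
f=lambda u,v:(260+u/5-.4,180+v/5-.4)
t=lambda u,v,z:plane("top",f(u,v),z)[0,:2].round(1)
print("cap",t(286,125,95),"knobtop corners",[t(u,v,94) for u,v in((248,83),(325,83),(325,172),(248,172))])
print("post",t(247,384,98),"ptr tip",t(126,210,18),"clip tip",t(118,351,18))
im=cv2.imread("pics/top0.png");sc=cv2.imread("pics/scene0.png")
h=cv2.cvtColor(im,cv2.COLOR_BGR2HSV)
# flange edge: casting rim by blue inner/outer boundary, near half only
c=np.array([558.4,-55.9])
print("knob from top mask, scene rays:")
B=(280,220,375,285)
for nm,lo,hi in(("red",(0,130,70),(8,255,255)),("yel",(20,100,120),(35,255,255)),("blk",(0,0,0),(180,255,50))):
    _,_,q=cents(sc,lo,hi,B,3)
    for a in q: print(nm,a)
# predicted locations in scene
print(proj("scene",[[628,-47,82],[492.8,-26.2,98],[558.4,-55.9,13]]).round(1))
cv2.imwrite("pics/crop1.png",cv2.resize(sc[220:285,280:375],None,fx=8,fy=8,interpolation=cv2.INTER_CUBIC))
E
```

```text
cap [628.9 -46.2] knobtop corners [array([650.4, -26.5]), array([651.4, -65.3]), array([605.4, -66.4]), array([604.5, -27.8])]
post [496.6 -30.5] ptr tip [599.4  38.1] clip tip [524.   39.6]
knob from top mask, scene rays:
red (1, [291, 243, 5, 3, 13], [292.69, 244.08])
yel (1, [308, 232, 5, 4, 11], [310.18, 233.55])
blk (3, [305, 238, 4, 16, 61], [306.48, 245.84])
blk (5, [290, 242, 6, 4, 7], [292.71, 243.0])
blk (13, [368, 279, 7, 6, 28], [370.89, 282.04])
[[332.8 222.4]
 [304.4 236.8]
 [323.7 250.4]]
```

View pics/crop1.png

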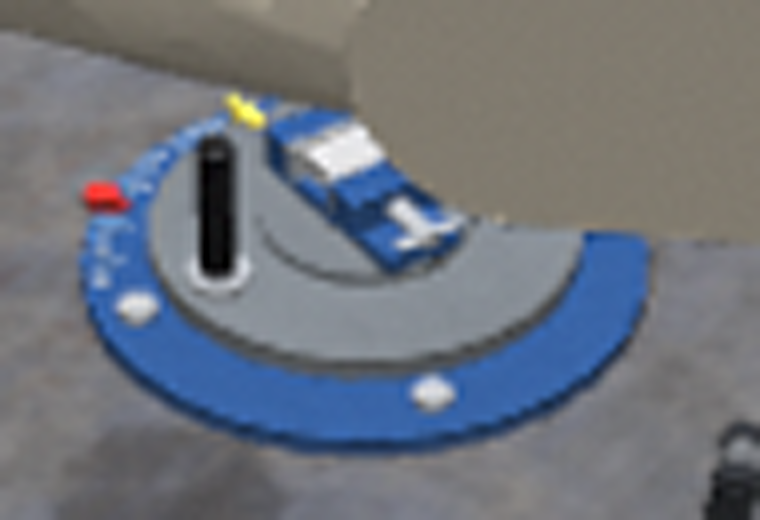

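Post is at about (495,-30), knob (628,-46.3) with yaw about 0.025, and axis near (560,-57). The swing needed is about 0.745 rad. I'll move above the knob.

Emit:
play_rows --moves "0.085 0.010 0.010 0.05 0 0 0; 0.085 0.0375 0.0385 0 0 0 -1.95; 0.085 0.0375 0.0385 0 0 0 -1.95; 0.085 0.0375 0.0385 0 0 0 -1.95; 0.085 0.0375 0.0385 0 0 0 -1.95; 0.085 0.0375 0.0385 0 0 0 -1.95; 0.085 0.0375 0.0385 0 0 0 -1.95; 0.085 0.0375 0.0385 0 0 0 -1.95; 0.085 0.0375 0.0385 -0.02 0 0 -1.95; 0.085 0.0375 0.0385 -0.03 0 0 -1.95; 0.085 0.0375 0.0385 -0.04 0 0 -1.95; 0.085 0.0381 0.0421 -0.05 0 0 -2"

```text
time: 1.6
ee_pos: [619.8, -54.8, 168.3]
tcp_rot: [0.0, 1.0, 0.012, 0.0]
wrist_force: [0.9, -0.0, -0.2]
width: 0.993
grasp_force: 0.0
```

```bash
cat > st.py <<'E'
from h import *
from scipy.spatial.transform import Rotation as R
s=monitor.read_state();q=s["tcp_rot"];M=R.from_quat([q[1],q[2],q[3],q[0]]).as_matrix()
print(s["time"],s["ee_pos"].round(1),"yaw",np.arctan2(M[1,0],M[0,0]).round(3),"tilt",M[:,2].round(3),"F",s["wrist_force"].round(2),"T",s["ft_torque"].round(3),"w",round(s["width"],3),round(s["grasp_force"],1),s["joint_pos"].round(2))
E
python3 st.py
```

```text
1.6 [619.8 -54.8 168.3] yaw 0.025 tilt [ 0. -0. -1.] F [ 0.87 -0.03 -0.24] T [ 0.     0.021 -0.001] w 0.993 0.0 [-0.15  0.36  1.21 -0.    1.57  1.4 ]
```

Emit:
play_rows --moves "0.085 0 0 0 0 0 0; 0.085 0 0 -0.025 0 0 0; 0.085 0 0 -0.025 0 0 0; 0.085 0 0 -0.023 0 0 0; 0.085 0 0 0 0 0 0; 0.085 0 0 0 0 0 0"

```text
time: 2.35
ee_pos: [619.4, -56.8, 98.6]
tcp_rot: [0.0, 1.0, 0.013, 0.001]
wrist_force: [-0.3, 0.2, 0.7]
width: 0.991
grasp_force: 0.0
```

```bash
python3 st.py
```

```text
2.35 [619.4 -56.8  98.6] yaw 0.025 tilt [ 0.002 -0.001 -1.   ] F [-0.32  0.16  0.72] T [0.012 0.01  0.041] w 0.991 0.0 [-0.15  0.41  1.28 -0.    1.44  1.39]
```

Emit:
play_rows --moves "0.085 0.0043 0.005 0 0 0 0; 0.085 0.0043 0.0055 -0.005 0 0 0; 0.085 0 0 -0.005 0 0 0; 0.085 0 0 -0.0045 0 0 0;0.085 0 0 0 0 0 0"

```text
time: 2.98
ee_pos: [627.0, -45.7, 81.4]
tcp_rot: [-0.0, 1.0, 0.013, -0.001]
wrist_force: [-0.4, -0.1, -0.2]
width: 0.993
grasp_force: 0.0
```

```bash
python3 st.py; python3 -c "
from h import *
im=snap('top');cv2.imwrite('pics/crop2.png',cv2.resize(im[150:310,220:420],None,fx=4,fy=4))"
```

```text
2.975 [627.  -45.7  81.4] yaw 0.025 tilt [-0.001  0.    -1.   ] F [-0.45 -0.14 -0.16] T [ 0.    -0.021 -0.01 ] w 0.993 0.0 [-0.13  0.45  1.27 -0.    1.42  1.41]
```

View pics/crop2.png

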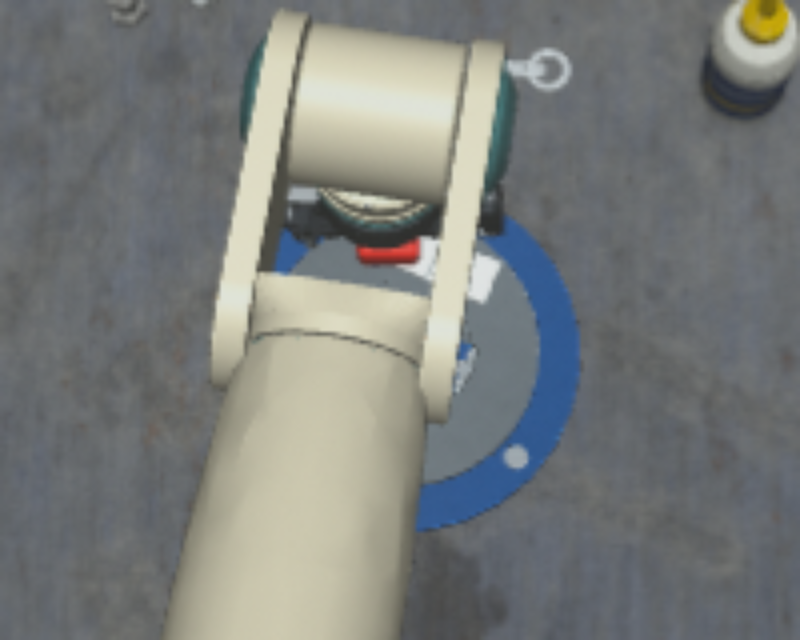

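The knob's red end is visible midway between the fingers, at crop (389,250). Closing now.

Emit:
play_rows --moves "0.085 0.0005 -0.0003 0.002 0 0 0; 0.03 0 0 0 0 0 0; 0.03 0 0 0 0 0 0; 0.03 0 0 0 0 0 0;0.03 0 0 0 0 0 0;0.03 0 0 0 0 0 0"

```text
time: 3.78
ee_pos: [628.1, -48.6, 85.3]
tcp_rot: [0.002, 1.0, 0.012, 0.0]
wrist_force: [-2.3, -9.6, 5.0]
width: 0.457
grasp_force: 62.7
```

```bash
python3 st.py
```

```text
3.775 [628.1 -48.6  85.3] yaw 0.023 tilt [ 0.001 -0.004 -1.   ] F [-2.26 -9.6   4.96] T [-1.347  0.436 -0.081] w 0.457 62.7 [-0.13  0.45  1.27 -0.    1.43  1.41]
```

Emit:
play_rows --moves "0.03 0 -0.0025 0 0 0 0; 0.03 0 0 0 0 0 0; 0.03 0 0 0 0 0 2;0.03 0 0 0 0 0 3;0.03 0 0 0 0 0 3;0.03 0 0 0 0 0 0"

```text
time: 4.53
ee_pos: [628.1, -49.3, 85.3]
tcp_rot: [0.001, 0.997, 0.083, 0.0]
wrist_force: [-2.7, -3.9, 4.7]
width: 0.457
grasp_force: 62.8
```

```bash
python3 st.py
```

```text
4.525 [628.1 -49.3  85.3] yaw 0.165 tilt [ 0.001 -0.001 -1.   ] F [-2.72 -3.94  4.68] T [-0.514  0.406  0.248] w 0.457 62.8 [-0.14  0.45  1.27 -0.    1.43  1.27]
```

Emit:
play_rows --moves "0.03 0 0 0 0 0 4;0.03 0 0 0 0 0 4;0.03 0 0 0 0 0 4;0.03 0 0 0 0 0 4;0.03 0 0 0 0 0 4;0.03 0 0 0 0 0 4;0.03 0 0 0 0 0 4;0.03 0 0 0 0 0 4;0.03 0 0 0 0 0 4;0.03 0 0 0 0 0 4;0.03 0 0 0 0 0 3;0.03 0 0 0 0 0 0"

```text
time: 6.02
ee_pos: [629.4, -51.4, 85.3]
tcp_rot: [0.003, 0.897, 0.441, 0.001]
wrist_force: [5.9, -11.6, 1.0]
width: 0.453
grasp_force: 62.2
```

```bash
python3 st.py
```

```text
6.025 [629.4 -51.4  85.3] yaw 0.914 tilt [ 0.005 -0.005 -1.   ] F [  5.89 -11.62   0.99] T [-1.586 -0.764  0.21 ] w 0.453 62.2 [-0.14  0.45  1.27 -0.    1.42  0.52]
```

Emit:
play_rows --moves "0.085 0 0 0 0 0 0;0.085 0 0 0 0 0 0;0.085 0 0 0 0 0 0;0.085 0 0 0.025 0 0 0;0.085 0 0 0.025 0 0 -6;0.085 -0.02 0.003 0.01 0 0 -10;0.085 -0.02 0.003 0 0 0 -10;0.085 -0.02 0.003 0 0 0 -10;0.085 -0.02 0.003 0 0 0 -10;0.085 -0.02 0.003 0 0 0 -10;0.085 -0.02 0.003 0 0 0 -10;0.085 -0.01 0 0 0 0 -9"

```text
time: 7.52
ee_pos: [497.1, -30.0, 144.3]
tcp_rot: [-0.0, 0.98, -0.198, -0.0]
wrist_force: [0.1, 0.3, 0.7]
width: 0.995
grasp_force: 0.0
```

```bash
python3 st.py
```

```text
7.525 [497.1 -30.  144.3] yaw -0.398 tilt [-0.  0. -1.] F [0.13 0.28 0.65] T [0.041 0.057 0.008] w 0.995 0.0 [-0.13  0.03  1.63  0.    1.48  1.83]
```

Emit:
play_rows --moves "0.085 0 -0.001 -0.02 0 0 0;0.085 0 0 -0.02 0 0 0;0.085 0 0 -0.018 0 0 0;0.085 0 0 0 0 0 0;0.01 0 0 0 0 0 0;0.01 0 0 0 0 0 0;0.01 0 0 0 0 0 0;0.01 0 0 0 0 0 0;0.01 0 0 0 0 0 0;0.01 0 0 0 0 0 0;0.01 0 0 0 0 0 0"

```text
time: 8.9
ee_pos: [498.0, -31.6, 86.8]
tcp_rot: [0.0, 0.981, -0.195, 0.0]
wrist_force: [-2.7, -1.1, 5.9]
width: 0.163
grasp_force: 58.9
```

```bash
python3 st.py
```

```text
8.9 [498.  -31.6  86.8] yaw -0.393 tilt [ 0. -0. -1.] F [-2.68 -1.13  5.87] T [-0.11   0.471 -0.092] w 0.163 58.9 [-0.14  0.1   1.68 -0.    1.36  1.83]
```

Emit:
play_rows --moves "0.01 -0.0016 -0.0041 0 0 0 3.55;0.01 -0.0014 -0.0042 0 0 0 3.55;0.01 -0.0011 -0.0043 0 0 0 3.55;0.01 -0.0008 -0.0043 0 0 0 3.55;0.01 -0.0006 -0.0044 0 0 0 3.55;0.01 -0.0003 -0.0044 0 0 0 3.55;0.01 0 0 0 0 0 0"

```text
time: 9.78
ee_pos: [492.6, -57.5, 86.8]
tcp_rot: [0.0, 1.0, -0.011, 0.001]
wrist_force: [-1.1, -1.1, 4.5]
width: 0.166
grasp_force: 59.1
```

```bash
python3 st.py
```

```text
9.775 [492.6 -57.5  86.8] yaw -0.022 tilt [ 0.001 -0.001 -1.   ] F [-1.06 -1.11  4.5 ] T [-0.239  0.079  0.027] w 0.166 59.1 [-0.19  0.09  1.69 -0.    1.36  1.4 ]
```

Emit:
play_rows --moves "0.01 0 -0.0044 0 0 0 3.55;0.01 0.0003 -0.0044 0 0 0 3.55;0.01 0.0005 -0.0044 0 0 0 3.55;0.01 0.0008 -0.0043 0 0 0 3.55;0.01 0.0011 -0.0043 0 0 0 3.55;0.01 0.0013 -0.0042 0 0 0 3.55;0.01 0 0 0 0 0 0;0.01 0 0 0 0 0 0"

```text
time: 10.78
ee_pos: [497.0, -83.1, 86.8]
tcp_rot: [0.0, 0.985, 0.173, 0.001]
wrist_force: [5.0, 0.6, 4.7]
width: 0.16
grasp_force: 59.2
```

```bash
python3 st.py; python3 -c "
from h import *
a=snap('top','top3.png');b=snap('scene','scene3.png')
A=cv2.resize(a[200:280,260:360],(600,480),interpolation=cv2.INTER_CUBIC);cv2.imwrite('pics/crop3.png',A)"
```

```text
10.775 [497.  -83.1  86.8] yaw 0.349 tilt [ 0.003 -0.001 -1.   ] F [4.96 0.62 4.74] T [ 0.076 -0.753  0.137] w 0.16 59.2 [-0.24  0.11  1.67  0.    1.36  0.98]
```

View pics/crop3.png

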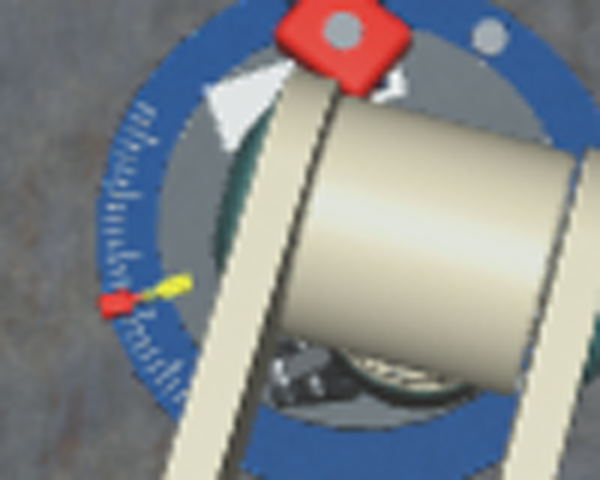

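The pointer at crop (172,287) meets the clip at (118,303) almost in line. I'll compare their angles about the axis.

```bash
cat > chk.py <<'E'
import sys
from m import *
im=cv2.imread(sys.argv[1])
def one(lo,hi):
    _,l,q=cents(im,lo,hi,(268,236,296,262),4)
    q=max(q,key=lambda a:a[1][4]);p=np.argwhere(l==q[0])[:,::-1];return plane("top",p,18)[:,:2]
r=one((0,110,80),(8,255,255));y=one((20,80,100),(35,255,255))
for c in([560,-57],[558.5,-56],[562,-59]):
    f=lambda P:(np.arctan2(*(P.mean(0)-c)[::-1]),np.linalg.norm(P-c,axis=1).round(0)[[0,-1]],len(P))
    a,b=f(r),f(y);print(c,a,b,"clip-pointer",a[0]-b[0])
E
python3 chk.py pics/top3.png
```

```text
[560, -57] (np.float64(1.902796043749335), array([110., 115.]), 21) (np.float64(1.9086495316897627), array([88., 93.]), 16) clip-pointer -0.005853487940427726
[558.5, -56] (np.float64(1.8930950647541704), array([108., 114.]), 21) (np.float64(1.895990005753395), array([87., 92.]), 16) clip-pointer -0.0028949409992244934
[562, -59] (np.float64(1.9134250745617183), array([112., 118.]), 21) (np.float64(1.922310650944941), array([91., 96.]), 16) clip-pointer -0.008885576383222737
```

Pointer and clip agree to within about 1 mm. Release the handle and go back to the knob.

Emit:
play_rows --moves "0.085 0 0 0 0 0 0;0.085 0 0 0 0 0 0;0.085 0 0 0 0 0 0;0.085 0 0 0.025 0 0 0;0.085 0 0 0.025 0 0 0;0.085 0.018 0.004 0.01 0 0 4.4;0.085 0.02 0.005 0 0 0 5;0.085 0.02 0.005 0 0 0 5;0.085 0.02 0.005 0 0 0 5;0.085 0.02 0.005 0 0 0 5;0.085 0.02 0.005 0 0 0 5;0.085 0.016 0.005 0 0 0 3"

```text
time: 12.38
ee_pos: [630.5, -49.1, 145.7]
tcp_rot: [-0.0, 0.897, 0.443, -0.0]
wrist_force: [0.8, -0.2, 1.1]
width: 0.992
grasp_force: 0.0
```

```bash
python3 st.py;python3 -c "
from h import *
snap('top','top4.png')"; python3 chk.py pics/top4.png
```

```text
12.375 [630.5 -49.1 145.7] yaw 0.918 tilt [-0.001 -0.    -1.   ] F [ 0.77 -0.19  1.08] T [0.028 0.003 0.051] w 0.992 0.0 [-0.14  0.4   1.2  -0.    1.54  0.52]Traceback (most recent call last):
  File "chk.py", line 7, in <module>
    r=one((0,110,80),(8,255,255));y=one((20,80,100),(35,255,255))
  File "chk.py", line 6, in one
    q=max(q,key=lambda a:a[1][4]);p=np.argwhere(l==q[0])[:,::-1];return plane("top",p,18)[:,:2]
ValueError: max() iterable argument is empty
```

```bash
python3 - <<'E'
from m import *
a=snap("scene","scene4.png")
for n in("scene3","scene4"):
    im=cv2.imread(f"pics/{n}.png")
    for nm,lo,hi in(("red",(0,110,80),(8,255,255)),("yel",(20,80,90),(35,255,255))):
        for q in cents(im,lo,hi,(280,225,320,270),3)[2]: print(n,nm,q[1:],plane("scene",q[2],18)[0,:2].round(1))
E
```

```text
scene3 red ([290, 243, 7, 3, 15], [292.73, 244.13]) [525.7  46.5]
scene3 yel ([296, 243, 7, 2, 11], [299.55, 243.36]) [541.6  29.8]
scene4 red ([290, 243, 7, 3, 15], [292.73, 244.13]) [525.7  46.5]
scene4 yel ([296, 243, 7, 2, 11], [299.55, 243.36]) [541.6  29.8]
```

```bash
python3 - <<'E'
from m import *
t=cv2.imread("pics/top3.png");s=cv2.imread("pics/scene3.png")
for nm,lo,hi in(("red",(0,110,80),(8,255,255)),("yel",(20,80,90),(35,255,255))):
    p=[max(cents(im,lo,hi,b,3)[2],key=lambda a:a[1][4])[2] for im,b in((t,(268,236,296,262)),(s,(280,225,320,270)))]
    for z in(14,18,22,26,30): print(nm,z,plane("top",p[0],z)[0,:2].round(1),plane("scene",p[1],z)[0,:2].round(1))
a=cv2.resize(s[232:256,280:320],(600,360),interpolation=cv2.INTER_CUBIC)
b=cv2.resize(t[236:260,265:305],(600,360),interpolation=cv2.INTER_CUBIC);cv2.imwrite("pics/crop4.png",np.vstack([a[:290],b[:290]]))
E
```

```text
red 14 [523.5  51.1] [529.9  49.7]
red 18 [522.8  50.8] [525.7  46.5]
red 22 [522.2  50.5] [521.5  43.3]
red 26 [521.6  50.1] [517.3  40.1]
red 30 [521.   49.8] [513.1  36.9]
yel 14 [531.8  25.4] [545.8  32.9]
yel 18 [531.1  25.1] [541.6  29.8]
yel 22 [530.5  24.9] [537.3  26.6]
yel 26 [529.9  24.6] [533.   23.5]
yel 30 [529.2  24.4] [528.8  20.3]
```

View pics/crop4.png

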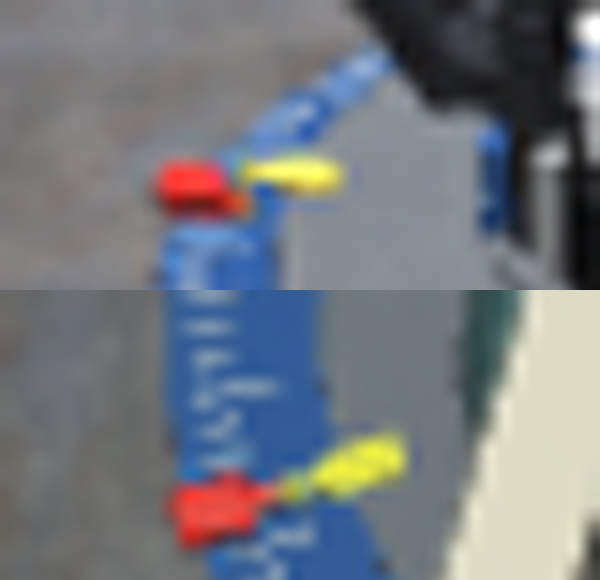

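Lower panel (top view): the clip tip at (270,492) and pointer tip at (285,490) meet. Upper panel (scene): the pointer is drawn slightly higher, which fits its body being about 26 mm up. That puts the error at about 1–2 mm, inside tolerance. Next, re-grip the knob.

Emit:
play_rows --moves "0.085 0.001 0.0004 -0.02 0 0 0;0.085 0 0 -0.02 0 0 0;0.085 0 0 -0.0195 0 0 0;0.085 0 0 0 0 0 0;0.03 0 0 0 0 0 0;0.03 0 0 0 0 0 0;0.03 0 0 0 0 0 0;0.03 0 0 0 0 0 0;0.03 0 0 0 0 0 0;0.03 0 0 0 0 0 0"

```text
time: 13.72
ee_pos: [631.6, -48.9, 88.0]
tcp_rot: [0.001, 0.897, 0.442, 0.001]
wrist_force: [-1.7, -0.5, 5.9]
width: 0.458
grasp_force: 62.2
```

```bash
python3 st.py
```

```text
13.725 [631.6 -48.9  88. ] yaw 0.916 tilt [ 0.002 -0.    -1.   ] F [-1.7  -0.49  5.94] T [ 0.05   0.297 -0.148] w 0.458 62.2 [-0.14  0.45  1.25 -0.    1.43  0.52]
```

Emit:
play_rows --moves "0.03 0 0 0 0 0 -3;0.03 0 0 0 0 0 -3;0.03 0 0 0 0 0 -3;0.03 0 0 0 0 0 -2;0.03 0 0 0 0 0 -1;0.03 0 0 0 0 0 -1;0.03 0 0 0 0 0 -1;0.03 0 0 0 0 0 -1"

```text
time: 14.72
ee_pos: [631.6, -48.8, 88.0]
tcp_rot: [0.001, 0.947, 0.321, 0.001]
wrist_force: [-1.6, -0.3, 5.9]
width: 0.454
grasp_force: 62.2
```

```bash
python3 st.py
```

```text
14.725 [631.6 -48.8  88. ] yaw 0.655 tilt [ 0.002 -0.001 -1.   ] F [-1.55 -0.34  5.88] T [0.02  0.35  0.567] w 0.454 62.2 [-0.14  0.45  1.25 -0.    1.43  0.78]
```

Emit:
play_rows --moves "0.03 0 0 0 0 0 -1;0.03 0 0 0 0 0 -1;0.03 0 0 0 0 0 -1"

```text
time: 15.1
ee_pos: [631.5, -48.8, 88.0]
tcp_rot: [0.001, 0.955, 0.297, 0.001]
wrist_force: [-2.2, -0.6, 6.6]
width: 0.457
grasp_force: 62.2
```

```bash
python3 st.py
```

```text
15.1 [631.5 -48.8  88. ] yaw 0.602 tilt [ 0.002 -0.001 -1.   ] F [-2.17 -0.57  6.6 ] T [-0.021  0.361  0.611] w 0.457 62.2 [-0.14  0.45  1.25 -0.    1.43  0.83]
```

Free turning reads 0.6 N m, the expected drag. Continuing slowly.

Emit:
play_rows --moves "0.03 0 0 0 0 0 -1;0.03 0 0 0 0 0 -1;0.03 0 0 0 0 0 -1;0.03 0 0 0 0 0 -1"

```text
time: 15.6
ee_pos: [631.6, -48.8, 88.0]
tcp_rot: [0.001, 0.965, 0.263, 0.001]
wrist_force: [-2.6, -0.3, 7.0]
width: 0.455
grasp_force: 62.3
```

```bash
python3 st.py
```

```text
15.6 [631.6 -48.8  88. ] yaw 0.532 tilt [ 0.002 -0.001 -1.   ] F [-2.58 -0.26  7.02] T [-0.001  0.335  0.596] w 0.455 62.3 [-0.14  0.45  1.25 -0.    1.43  0.9 ]
```

Emit:
play_rows --moves "0.03 0 0 0 0 0 -1;0.03 0 0 0 0 0 -1;0.03 0 0 0 0 0 -1;0.03 0 0 0 0 0 -1"

```text
time: 16.1
ee_pos: [631.5, -48.8, 88.0]
tcp_rot: [0.0, 0.973, 0.229, 0.001]
wrist_force: [-1.6, 0.2, 5.4]
width: 0.454
grasp_force: 62.3
```

```bash
python3 st.py
```

```text
16.1 [631.5 -48.8  88. ] yaw 0.463 tilt [ 0.002 -0.001 -1.   ] F [-1.62  0.21  5.38] T [-0.015  0.362  0.609] w 0.454 62.3 [-0.14  0.45  1.25 -0.    1.43  0.97]
```

Emit:
play_rows --moves "0.03 0 0 0 0 0 -1;0.03 0 0 0 0 0 -1;0.03 0 0 0 0 0 -1;0.03 0 0 0 0 0 -1"

```text
time: 16.6
ee_pos: [631.6, -48.8, 88.0]
tcp_rot: [0.0, 0.981, 0.195, 0.001]
wrist_force: [-1.6, -0.6, 5.7]
width: 0.456
grasp_force: 62.3
```

```bash
python3 st.py
```

```text
16.6 [631.6 -48.8  88. ] yaw 0.393 tilt [ 0.002 -0.001 -1.   ] F [-1.64 -0.57  5.73] T [-0.037  0.357  0.517] w 0.456 62.3 [-0.14  0.45  1.25 -0.    1.43  1.04]
```

Emit:
play_rows --moves "0.03 0 0 0 0 0 -1;0.03 0 0 0 0 0 -1;0.03 0 0 0 0 0 -1;0.03 0 0 0 0 0 -1"

```text
time: 17.1
ee_pos: [631.5, -48.8, 88.0]
tcp_rot: [0.0, 0.987, 0.161, 0.001]
wrist_force: [-1.8, 0.2, 4.9]
width: 0.456
grasp_force: 62.3
```

```bash
python3 st.py
```

```text
17.1 [631.5 -48.8  88. ] yaw 0.323 tilt [ 0.002 -0.001 -1.   ] F [-1.8   0.2   4.93] T [0.011 0.373 0.56 ] w 0.456 62.3 [-0.14  0.45  1.25 -0.    1.43  1.11]
```

Emit:
play_rows --moves "0.03 0 0 0 0 0 -1;0.03 0 0 0 0 0 -1;0.03 0 0 0 0 0 -1;0.03 0 0 0 0 0 -1"

```text
time: 17.6
ee_pos: [631.5, -48.8, 88.0]
tcp_rot: [0.0, 0.992, 0.126, 0.001]
wrist_force: [-1.3, 0.2, 5.5]
width: 0.455
grasp_force: 62.3
```

```bash
python3 st.py
```

```text
17.6 [631.5 -48.8  88. ] yaw 0.253 tilt [ 0.002 -0.001 -1.   ] F [-1.32  0.21  5.49] T [-0.013  0.401  0.594] w 0.455 62.3 [-0.14  0.45  1.25 -0.    1.43  1.18]
```

Emit:
play_rows --moves "0.03 0 0 0 0 0 -1;0.03 0 0 0 0 0 -1;0.03 0 0 0 0 0 -1"

```text
time: 17.98
ee_pos: [631.5, -48.8, 88.0]
tcp_rot: [0.0, 0.995, 0.1, 0.001]
wrist_force: [-2.9, -0.1, 6.6]
width: 0.456
grasp_force: 62.3
```

```bash
python3 st.py
```

```text
17.975 [631.5 -48.8  88. ] yaw 0.201 tilt [ 0.002 -0.001 -1.   ] F [-2.92 -0.09  6.57] T [0.004 0.383 0.538] w 0.456 62.3 [-0.14  0.45  1.25 -0.    1.43  1.23]
```

Emit:
play_rows --moves "0.03 0 0 0 0 0 -1;0.03 0 0 0 0 0 -1;0.03 0 0 0 0 0 -1"

```text
time: 18.35
ee_pos: [631.5, -48.8, 88.0]
tcp_rot: [0.0, 0.997, 0.074, 0.001]
wrist_force: [-2.6, 0.5, 5.5]
width: 0.452
grasp_force: 62.3
```

```bash
python3 st.py
```

```text
18.35 [631.5 -48.8  88. ] yaw 0.149 tilt [ 0.002 -0.001 -1.   ] F [-2.58  0.49  5.53] T [-0.019  0.375  0.583] w 0.452 62.3 [-0.14  0.45  1.25 -0.    1.43  1.29]
```

Emit:
play_rows --moves "0.03 0 0 0 0 0 -1;0.03 0 0 0 0 0 -1;0.03 0 0 0 0 0 -1"

```text
time: 18.73
ee_pos: [631.5, -48.8, 88.0]
tcp_rot: [0.0, 0.999, 0.048, 0.001]
wrist_force: [-1.8, 0.7, 5.7]
width: 0.455
grasp_force: 62.3
```

```bash
python3 st.py
```

```text
18.725 [631.5 -48.8  88. ] yaw 0.096 tilt [ 0.002 -0.001 -1.   ] F [-1.8   0.72  5.74] T [0.043 0.392 0.549] w 0.455 62.3 [-0.14  0.45  1.25 -0.    1.43  1.34]
```

Emit:
play_rows --moves "0.03 0 0 0 0 0 -1;0.03 0 0 0 0 0 -1;0.03 0 0 0 0 0 -1"

```text
time: 19.1
ee_pos: [631.5, -48.7, 88.0]
tcp_rot: [0.0, 1.0, 0.022, 0.001]
wrist_force: [-2.7, 0.3, 5.4]
width: 0.458
grasp_force: 62.4
```

```bash
python3 st.py
```

```text
19.1 [631.5 -48.7  88. ] yaw 0.044 tilt [ 0.002 -0.    -1.   ] F [-2.66  0.26  5.36] T [-0.002  0.39   0.619] w 0.458 62.4 [-0.14  0.45  1.25 -0.    1.43  1.39]
```

Emit:
play_rows --moves "0.03 0 0 0 0 0 -1;0.03 0 0 0 0 0 -1;0.03 0 0 0 0 0 -1"

```text
time: 19.48
ee_pos: [631.5, -48.7, 88.0]
tcp_rot: [0.0, 1.0, -0.004, 0.001]
wrist_force: [-2.4, -0.0, 5.8]
width: 0.453
grasp_force: 62.4
```

```bash
python3 st.py
```

```text
19.475 [631.5 -48.7  88. ] yaw -0.009 tilt [ 0.002 -0.001 -1.   ] F [-2.42 -0.03  5.79] T [0.02  0.343 0.565] w 0.453 62.4 [-0.14  0.45  1.25 -0.    1.43  1.44]
```

Emit:
play_rows --moves "0.03 0 0 0 0 0 -1;0.03 0 0 0 0 0 -1;0.03 0 0 0 0 0 -1"

```text
time: 19.85
ee_pos: [631.5, -48.7, 88.0]
tcp_rot: [0.0, 1.0, -0.03, 0.001]
wrist_force: [-1.2, 0.4, 5.8]
width: 0.456
grasp_force: 62.4
```

```bash
python3 st.py
```

```text
19.85 [631.5 -48.7  88. ] yaw -0.061 tilt [ 0.002 -0.001 -1.   ] F [-1.15  0.41  5.81] T [0.041 0.39  0.578] w 0.456 62.4 [-0.14  0.45  1.25 -0.    1.43  1.5 ]
```

Emit:
play_rows --moves "0.03 0 0 0 0 0 -1;0.03 0 0 0 0 0 -1;0.03 0 0 0 0 0 -1"

```text
time: 20.23
ee_pos: [631.5, -48.7, 88.0]
tcp_rot: [0.0, 0.998, -0.057, 0.001]
wrist_force: [-2.2, 1.1, 6.4]
width: 0.457
grasp_force: 62.4
```

```bash
python3 st.py
```

```text
20.225 [631.5 -48.7  88. ] yaw -0.113 tilt [ 0.001 -0.001 -1.   ] F [-2.19  1.05  6.42] T [-0.046  0.366  0.582] w 0.457 62.4 [-0.14  0.45  1.25 -0.    1.43  1.55]
```

Emit:
play_rows --moves "0.03 0 0 0 0 0 -1;0.03 0 0 0 0 0 -1;0.03 0 0 0 0 0 -1"

```text
time: 20.6
ee_pos: [631.5, -48.7, 87.9]
tcp_rot: [0.0, 0.997, -0.083, 0.001]
wrist_force: [-2.5, 0.5, 6.0]
width: 0.457
grasp_force: 62.4
```

```bash
python3 st.py
```

```text
20.6 [631.5 -48.7  87.9] yaw -0.165 tilt [ 0.001 -0.001 -1.   ] F [-2.54  0.55  5.99] T [-0.058  0.36   0.668] w 0.457 62.4 [-0.14  0.45  1.25 -0.    1.43  1.6 ]
```

Emit:
play_rows --moves "0.03 0 0 0 0 0 -1;0.03 0 0 0 0 0 -1;0.03 0 0 0 0 0 -1"

```text
time: 20.98
ee_pos: [631.5, -48.7, 88.0]
tcp_rot: [0.0, 0.994, -0.109, 0.001]
wrist_force: [-1.9, 0.3, 6.5]
width: 0.453
grasp_force: 62.4
```

```bash
python3 st.py
```

```text
20.975 [631.5 -48.7  88. ] yaw -0.218 tilt [ 0.001 -0.001 -1.   ] F [-1.85  0.29  6.48] T [-0.004  0.379  0.773] w 0.453 62.4 [-0.14  0.45  1.25 -0.    1.43  1.65]
```

Emit:
play_rows --moves "0.03 0 0 0 0 0 -1;0.03 0 0 0 0 0 -1;0.03 0 0 0 0 0 -1"

```text
time: 21.35
ee_pos: [631.5, -48.7, 88.0]
tcp_rot: [0.0, 0.991, -0.134, 0.001]
wrist_force: [-2.4, 0.1, 5.4]
width: 0.457
grasp_force: 62.4
```

```bash
python3 st.py
```

```text
21.35 [631.5 -48.7  88. ] yaw -0.27 tilt [ 0.001 -0.001 -1.   ] F [-2.35  0.08  5.39] T [-0.028  0.313  0.878] w 0.457 62.4 [-0.14  0.45  1.25 -0.    1.43  1.71]
```

0.88 N m and rising at 2 N m/rad from contact, so the clamp is on target. Release, retract and look.

Emit:
play_rows --moves "0.03 0 0 0 0 0 0;0.085 0 0 0 0 0 0;0.085 0 0 0 0 0 0;0.085 0 0 0 0 0 0;0.085 0 0 0 0 0 0;0.085 0 0 0.025 0 0 0;0.085 0 0 0.03 0 0 0;0.085 0 0 0.04 0 0 0;0.085 -0.03 -0.04 0.04 0 0 0;0.085 -0.03 -0.04 0.02 0 0 0;0.085 -0.03 -0.04 0 0 0 0;0.085 -0.03 -0.04 0 0 0 0"

```text
time: 22.85
ee_pos: [510.8, -209.0, 241.2]
tcp_rot: [0.0, 0.991, -0.135, 0.0]
wrist_force: [-0.5, -0.6, -0.2]
width: 0.995
grasp_force: 0.0
```

Emit:
play_rows --moves "0.085 -0.03 -0.04 0 0 0 0;0.085 -0.03 -0.04 0 0 0 0;0.085 -0.02 -0.04 0 0 0 0;0.085 0 -0.02 0 0 0 0;0.085 0 0 0 0 0 0;0.085 0 0 0 0 0 0"

```text
time: 23.6
ee_pos: [432.0, -347.2, 240.7]
tcp_rot: [-0.0, 0.991, -0.135, -0.0]
wrist_force: [-0.3, 0.7, -0.4]
width: 0.993
grasp_force: 0.0
```

```bash
python3 st.py;python3 -c "
from h import *
a=snap('top','top5.png');snap('scene','scene5.png');cv2.imwrite('pics/crop5.png',cv2.resize(a[180:295,260:380],None,fx=5,fy=5,interpolation=cv2.INTER_CUBIC))"; python3 chk.py pics/top5.png
```

```text
23.6 [ 432.  -347.2  240.7] yaw -0.271 tilt [-0.  0. -1.] F [-0.3   0.66 -0.4 ] T [ 0.01   0.009 -0.016] w 0.993 0.0 [-0.74  0.14  1.33  0.    1.68  1.1 ]
[560, -57] (np.float64(1.902796043749335), array([110., 115.]), 21) (np.float64(1.9086495316897627), array([88., 93.]), 16) clip-pointer -0.005853487940427726
[558.5, -56] (np.float64(1.8930950647541704), array([108., 114.]), 21) (np.float64(1.895990005753395), array([87., 92.]), 16) clip-pointer -0.0028949409992244934
[562, -59] (np.float64(1.9134250745617183), array([112., 118.]), 21) (np.float64(1.922310650944941), array([91., 96.]), 16) clip-pointer -0.008885576383222737
```

View pics/crop5.png

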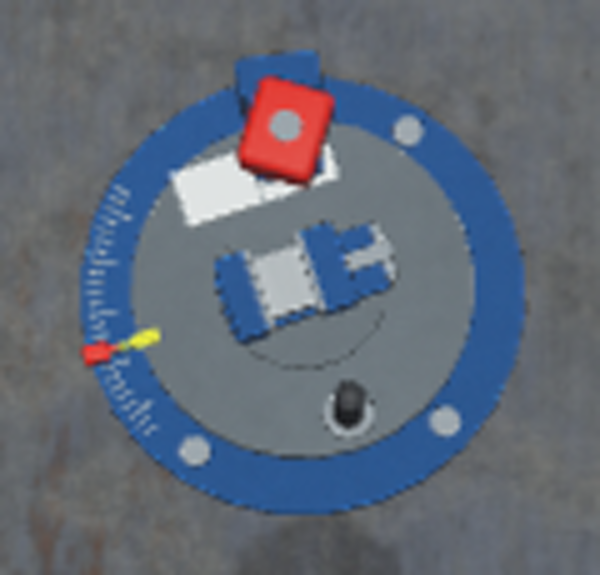

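The pointer (143,340) and clip (98,353) tips meet at about (117,347), and nothing moved during tightening. The knob is turned clockwise and the arm is clear, so I'm handing in the job.

```bash
python3 -c "
from plant import bot
print(bot.close_job())"
```

```text
the job is handed in; nothing more can be done
None
```

The job is handed in, with no verdict returned: the clamp was loosened, the pointer swung to within an estimated 2 mm of the red clip (tolerance 4 mm), and the knob tightened to 0.88 N m at the wrist, with the arm clear.

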